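Charge a grinding block with balls and bring its lid over it

TASK

Charge the grinding block: take the three steel balls from the wire rail and put one in each of the block's three wells. Then draw the lid out of its sloping rack, turn it level with the rib on top, and hold it lined up lengthwise over the middle of the block, about 10 cm above the block's top, ready to be lowered. Finish holding the lid still up there; do not knock or shift the beaker, crucible, mortar and bottle standing around.

Things in the scene. Friction and masses are not known exactly. Their poses are not given: they have to be found in the camera images.
- block: Aluminium grinding block, fixed to the bench: 74 mm (its x) by 130 mm (its y) by 30 mm tall. Origin: centre of its underside; z up. Three round wells in a row along its y.
- block_hole0 (a point): Centre of the mouth of well 0, level with the block's top (30 mm above the bench), at block y = -40 mm. Flat-bottomed well, 28 mm across, 18 mm deep, with a 2.5 mm chamfer; a ball lying in it stands 4 mm proud.
- block_hole1 (a point): Centre of the mouth of well 1, level with the block's top (30 mm above the bench), at block y = 0 mm. Flat-bottomed well, 28 mm across, 18 mm deep, with a 2.5 mm chamfer; a ball lying in it stands 4 mm proud.
- block_hole2 (a point): Centre of the mouth of well 2, level with the block's top (30 mm above the bench), at block y = 40 mm. Flat-bottomed well, 28 mm across, 18 mm deep, with a 2.5 mm chamfer; a ball lying in it stands 4 mm proud.
- rail: Fixed wire rail with the balls in a row: two steel rods along its x, 124 mm long, 16 mm wide over both, tops 40 mm above the bench; grey end plates (20 mm wide, 42 mm tall) at x = +-62 mm; base 140 x 40 x 4 mm. Balls lie at x = -40, 0, +40 mm between thin pins on the centre line, tops at 52 mm. Fingers can pass down on both sides of the rods. Origin: centre of the underside; z up.
- ball_1_center (a point): Centre of a polished steel ball, 22 mm in diameter, about 43 g (the balls are alike). On the rail its centre is about 50 mm above the bench.
- ball_2_center (a point): Centre of a polished steel ball, 22 mm in diameter, about 43 g (the balls are alike). On the rail its centre is about 50 mm above the bench.
- ball_3_center (a point): Centre of a polished steel ball, 22 mm in diameter, about 43 g (the balls are alike). On the rail its centre is about 50 mm above the bench.
- lid_rack: Fixed white rack, base 100 x 150 mm, 80 mm tall. Its board rises at 45 degrees from its front (-x, low side). A trough 8.5 mm wide along the low edge takes the lid's lower edge, its lip reaching 12 mm up the lid's face; cheeks stand beside the lid's lower half. Draw the lid over 12 mm up along the slope to free it. Origin: centre of the underside; z up.
- rack_seat (a point): Point of the rack where the lid's origin lies while the lid sits in the rack, 50 mm above the bench.
- lid: Loose grey lid, 0.13 kg: plate 76 (its x) x 130 (y) x 6 mm with a grip rib in the middle of its top, 44 mm long (x), 12 mm wide (y), top 37 mm above the underside. Origin: centre of the underside; z goes up through the rib. At the start it sits in the rack at 45 degrees: x up the slope, z (rib) up and toward the rack's front. The rib's flat sides can be gripped at any pitch.
- beaker: Glass beaker, 51 x 56 x 71 mm, loose bystander. Origin: centre of the underside.
- crucible: White porcelain crucible, 44 mm across, 37 mm tall, loose bystander. Origin: centre of the underside.
- mortar: White porcelain mortar, 89 mm across, 51 mm tall, loose bystander. Origin: centre of the underside.
- bottle: Clear glass reagent bottle with stopper, 62 mm across, 150 mm tall, loose bystander. Origin: centre of the underside.

How it is judged (in metres and radians):
On the way, in this order (a step that is already met when the one before it is completed fails the run):
1. one ball lies in each of the three wells, let go, while the lid still sits in its rack (((horizontal distance between ball_1_center and block_hole0 below 0.006 m and z of ball_1_center in the frame of block_hole0 below -0.003 m) or (horizontal distance between ball_2_center and block_hole0 below 0.006 m and z of ball_2_center in the frame of block_hole0 below -0.003 m) or (horizontal distance between ball_3_center and block_hole0 below 0.006 m and z of ball_3_center in the frame of block_hole0 below -0.003 m)) and ((horizontal distance between ball_1_center and block_hole1 below 0.006 m and z of ball_1_center in the frame of block_hole1 below -0.003 m) or (horizontal distance between ball_2_center and block_hole1 below 0.006 m and z of ball_2_center in the frame of block_hole1 below -0.003 m) or (horizontal distance between ball_3_center and block_hole1 below 0.006 m and z of ball_3_center in the frame of block_hole1 below -0.003 m)) and ((horizontal distance between ball_1_center and block_hole2 below 0.006 m and z of ball_1_center in the frame of block_hole2 below -0.003 m) or (horizontal distance between ball_2_center and block_hole2 below 0.006 m and z of ball_2_center in the frame of block_hole2 below -0.003 m) or (horizontal distance between ball_3_center and block_hole2 below 0.006 m and z of ball_3_center in the frame of block_hole2 below -0.003 m)) and contact force between the fingers and ball_1 below 0.5 N and contact force between the fingers and ball_2 below 0.5 N and contact force between the fingers and ball_3 below 0.5 N and distance between lid and rack_seat below 0.015 m), for 0.2 s.
2. the lid is held by the fingers, drawn clear of its rack (distance between lid and rack_seat above 0.05 m and contact force between lid and lid_rack below 0.1 N and contact force between the fingers and lid above 1 N), for 0.1 s.
At the end, for the whole second after the job is handed in: A ball in each well (6 mm off centre at most, centre 3 mm or more below the mouth); lid gripped, still, rib up, level within 0.2 rad, centred over the block within 25 mm, long sides parallel within 0.25 rad, underside 50 to 160 mm above the block's top, not touching the block (((horizontal distance between ball_1_center and block_hole0 below 0.006 m and z of ball_1_center in the frame of block_hole0 below -0.003 m) or (horizontal distance between ball_2_center and block_hole0 below 0.006 m and z of ball_2_center in the frame of block_hole0 below -0.003 m) or (horizontal distance between ball_3_center and block_hole0 below 0.006 m and z of ball_3_center in the frame of block_hole0 below -0.003 m)) and ((horizontal distance between ball_1_center and block_hole1 below 0.006 m and z of ball_1_center in the frame of block_hole1 below -0.003 m) or (horizontal distance between ball_2_center and block_hole1 below 0.006 m and z of ball_2_center in the frame of block_hole1 below -0.003 m) or (horizontal distance between ball_3_center and block_hole1 below 0.006 m and z of ball_3_center in the frame of block_hole1 below -0.003 m)) and ((horizontal distance between ball_1_center and block_hole2 below 0.006 m and z of ball_1_center in the frame of block_hole2 below -0.003 m) or (horizontal distance between ball_2_center and block_hole2 below 0.006 m and z of ball_2_center in the frame of block_hole2 below -0.003 m) or (horizontal distance between ball_3_center and block_hole2 below 0.006 m and z of ball_3_center in the frame of block_hole2 below -0.003 m)) and angle between lid's own z axis and vertical below 0.2 rad and horizontal distance between lid and block below 0.025 m and angle between the y axis of lid and the y axis of block, either way round below 0.25 rad and z of lid in the frame of block between 0.08 and 0.19 m and contact force between the fingers and lid above 1 N and contact force between lid and block below 0.1 N and linear speed of lid below 0.03 m/s and angular speed of lid below 0.3 rad/s); the arm keeps its last pose, push and grip.
It fails at once if the beaker is shifted more than 30 mm or tipped (distance of beaker from where it was at the start of the episode above 0.03 m or angle between beaker's own z axis and vertical above 0.5 rad).
It fails at once if the crucible is shifted more than 30 mm or tipped (distance of crucible from where it was at the start of the episode above 0.03 m or angle between crucible's own z axis and vertical above 0.5 rad).
It fails at once if the mortar is shifted more than 30 mm or tipped (distance of mortar from where it was at the start of the episode above 0.03 m or angle between mortar's own z axis and vertical above 0.5 rad).
It fails at once if the bottle is shifted more than 30 mm or tipped (distance of bottle from where it was at the start of the episode above 0.03 m or angle between bottle's own z axis and vertical above 0.5 rad).
It also fails if it takes over 64 s, if anything falls off the work surface, if the arm or the gripper's body presses on something with over 40 N, if the wrist force passes 120 N, or if a joint passes its speed limit or range.

ROBOT

A 6-joint arm with a two-finger parallel gripper is mounted at the origin on a cart in front of the work surface, level with it; the furniture and walls round the work are solid. World frame = base frame: x ahead of the robot, y to its left, z up, the work surface at z = 0. Lengths are in mm, angles in rad, forces in N, time in s.
With the tool pointing down it reaches from about 300 to 875 mm from the base axis. Payload 4.2 kg.
Tool frame: the origin (TCP) lies midway between the tips of the shut fingers; the grasp point (between the pads) lies 19 mm behind it; z points along the fingers, y is the line along which they close (so a half turn about z gives the same grasp; the last joint's range is limited). The gripper opens to 85 mm and grips with 20 to 120 N. Pads are 22 mm wide; open, the fingers measure 114 mm over their backs; the gripper's body (76 mm by 85 mm) begins 54 mm behind the grasp point. The pads swing forward as they close: fully open they stand 13 mm farther back than shut.
Start: joints at [-1.324, 0.32, 1.565, -0, 1.257, -0.02], TCP at [151.599, -554.67, 231.338] pointing down, gripper open.
Joint ranges: [-3.11, 3.11], [-0.84, 2.01], [0.21, 2.61], [-1.34, 4.49], [0.05, 2.63], [-2.56, 2.56]. Speed limits (rad/s): [2.57, 2.57, 3.14, 3.14, 3.14, 3.14].

INTERFACE

Orientations are given as a unit quaternion [w, x, y, z].
In Python, from workcell import arm gives the robot as it stands.
- The arm moves only by the tool step_arm, never from a script. Its argument "motion" is a list of rows, each a list of 3 entries, a list of its own where there are three numbers: the shift along the world's x, y, z in mm, then the turn, a rotation vector about the world's x, y, z in degrees, then the opening, from 0 (shut) to 1 (fully open). In form: [[[tx, ty, tz], [ax, ay, az], jaw], ...]. A call has 1 to 20 rows; each row is the pose to reach, as a shift and turn from the pose commanded when the call began; what a row does not reach only later rows make up. A row lasts 1/12 s, in which the tool goes at most 41.7 mm and 7.16 degrees, less where a joint would pass 70% of its speed; a pose out of reach is approached as far as the arm can. A call with a gripper value outside its range is refused whole. The fingers move at their own pace and stop on an object; "newtons" is the grip in N (left out, the last holds). Time passes only in rows, so rows that repeat a pose let the fingers close. It gives the time, the measured TCP pose, the force, the opening and the grip force at its end, in the units of the state.
- arm.get_obs(): the state, without advancing time (a new reading comes with each control period).
- arm.grab_frame(name): name is "scene" or "top"; returns a dict with "image" (400x640x3 uint8, blue, green, red), "camera_matrix" (3x3 intrinsics, pixels), "D" ([k1, k2, p1, p2, k3] as OpenCV has them; the pictures are not rectified), "extrinsics" (4x4, takes a point from world to camera coordinates). Camera axes: x right, y down, z forward; pixel columns grow to the right and rows downward; lengths in mm; the calibration is good to about 2 mm. A picture is of the moment at which its call begins. There is no depth.
- arm.finish_job(): hands the job in; it is judged then, once.
Trained networks look in the newest picture that a camera, given by its name, has taken for a name from the list of things; names that differ only in an ending like _2 or _b are one class to them, and where a whole thing is asked for, a point or a joint stands for the part that bears it (a point fixed in the world has none). Each returns a list of dicts, best first, with "score" (0 to 1); they miss things now and then, are a little off and sometimes report something else, mostly with a low value. They report only what shows in the picture. A call takes as long as a camera call.
- arm.silhouettes(camera, target): "region" (400x640 bool, what is visible of it).
- arm.landmark_of(camera, target): "xyz" ([x, y, z] in mm, in world coordinates, good to about 4 mm: a listed point, or the origin of a listed thing).
The state is a dict: "time": time; "joint_positions": joint angles; "dq": joint speeds; "tau": joint torques, N m; "tcp_pos": TCP position; "ee_rot": TCP orientation; "force": force on the tool from outside, world axes, zero at the start; "wrist_torque": the same for the moment, N m; "grip_width": opening from 0.0 (shut) to 1.0 (fully open); "grip_force": force on a finger pad.
Only numpy, scipy, OpenCV 4.12 (cv2) and the standard library are available. Lean on these libraries where they do the work, as an engineer would, in place of code of your own. Each camera call takes 0.05 s, during which the arm holds its last target. There are 200 camera calls.

## Working session

There is one attempt and no reset: what is moved stays moved. The work goes in short steps, Python scripts to look and compute and a tool call to move; the robot and the scene stay as the last step left them, time stands still between calls to the robot, and variables do not carry over. Pictures are saved under pics/ and viewed, at most 10 in all, crops included, and the job is handed in when it is done.

Besides the shell and the picture viewer there is one more tool, called after "Call:" by a JSON object that holds its "method" and its "body". step_arm: Moves the arm, as the interface text tells. Its arguments: {"type":"object","properties":{"motion":{"type":"array","items":{"type":"array"}},"newtons":{"type":"number"}},"required":["motion"]}

```bash
mkdir -p pics
python3 - <<'E'
from workcell import arm
import cv2
for c in ["scene","top"]:
    f=arm.grab_frame(c); cv2.imwrite(f"pics/{c}0.png",f["image"])
    import numpy as np; np.savez(f"{c}.npz",K=f["camera_matrix"],D=f["D"],E=f["extrinsics"])
    for n in ["block","block_hole0","block_hole1","block_hole2","rail","ball_1_center","lid_rack","rack_seat","lid","beaker","crucible","mortar","bottle"]:
        r=arm.landmark_of(c,n)
        print(c,n,[(round(d["score"],2),[round(float(v)) for v in d["xyz"]]) for d in r[:4]])
o=arm.get_obs();print(o)
E
```

```text
scene block [(0.76, [516, 77, 3])]
scene block_hole0 [(0.75, [516, 82, 30]), (0.67, [523, 114, 31]), (0.61, [514, 37, 26])]
scene block_hole1 [(0.75, [516, 82, 30]), (0.67, [523, 114, 31]), (0.61, [514, 37, 26])]
scene block_hole2 [(0.75, [516, 82, 30]), (0.67, [523, 114, 31]), (0.61, [514, 37, 26])]
scene rail [(0.77, [493, 228, 2])]
scene ball_1_center [(0.65, [454, 231, 53]), (0.21, [514, 78, 1])]
scene lid_rack [(0.6, [532, 402, -3])]
scene rack_seat [(0.7, [528, 398, 46]), (0.37, [728, 297, 1])]
scene lid [(0.7, [530, 399, 51])]
scene beaker [(0.9, [689, 184, -1]), (0.6, [516, 39, 26])]
scene crucible [(0.89, [412, 91, 0])]
scene mortar [(0.95, [721, 38, -1])]
scene bottle [(0.82, [728, 300, 3])]
top block [(0.97, [526, 76, -5])]
top block_hole0 [(0.89, [522, 117, 30]), (0.82, [514, 37, 29]), (0.62, [518, 79, 30])]
top block_hole1 [(0.89, [522, 117, 30]), (0.82, [514, 37, 29]), (0.62, [518, 79, 30])]
top block_hole2 [(0.89, [522, 117, 30]), (0.82, [514, 37, 29]), (0.62, [518, 79, 30])]
top rail [(0.59, [493, 235, -1])]
top ball_1_center [(0.7, [526, 401, 49]), (0.68, [450, 238, 
[... 374 characters left out ...]
)]
{'time': 1.4, 'joint_positions': array([-1.32400534e+00,  3.19624018e-01,  1.56447948e+00, -6.44446749e-06,
        1.25738317e+00, -1.99737291e-02]), 'dq': array([-0.00138488, -0.00073649, -0.00081392,  0.00037895,  0.00016023,
        0.00047469]), 'tau': array([ 2.83792797e-04, -4.15411735e+01, -2.34420490e+01, -2.19354195e-05,
        4.27652585e-04,  2.58091788e-06]), 'tcp_pos': array([ 151.59798196, -554.68833432,  231.33211668]), 'ee_rot': array([5.29971516e-05, 9.91117620e-01, 1.32988196e-01, 2.95109523e-06]), 'force': array([ 0.67709536, -0.020798  , -0.0785601 ]), 'wrist_torque': array([-0.01215924, -0.0099039 ,  0.03067889]), 'grip_force': 0.0, 'grip_width': 1.0060458775252146}
```

Run:
```python
import cv2
a=cv2.imread("pics/top0.png");cv2.imwrite("pics/top0b.png",a)
```

```text
(no output)
```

View pics/top0.png

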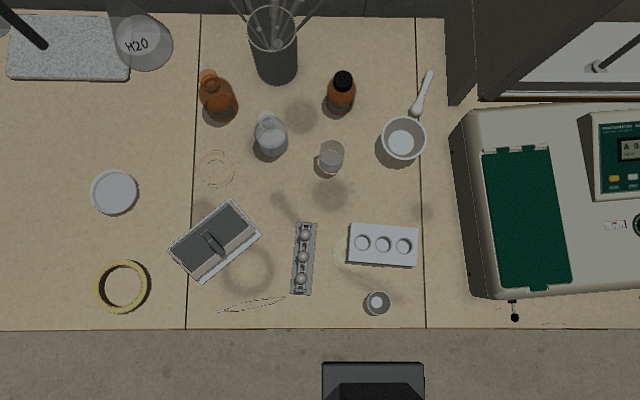

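View pics/scene0.png

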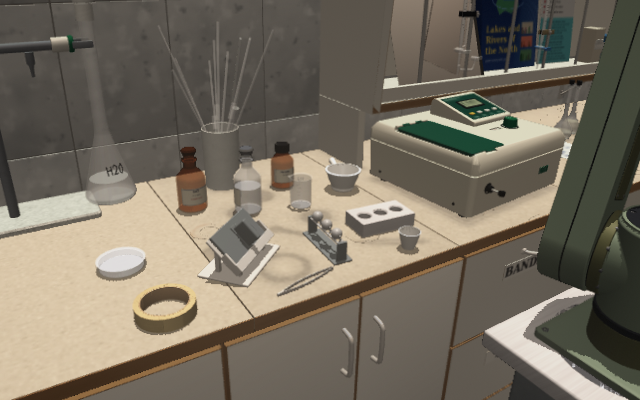

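Run:
```python
import cv2
a=cv2.imread("pics/top0.png")
cv2.imwrite("pics/c1.png",cv2.resize(a[215:300,285:425],None,fx=5.5,fy=5.5,interpolation=cv2.INTER_CUBIC))
cv2.imwrite("pics/c2.png",cv2.resize(a[195:290,160:270],None,fx=6,fy=6,interpolation=cv2.INTER_CUBIC))
```

```text
(no output)
```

View pics/c1.png

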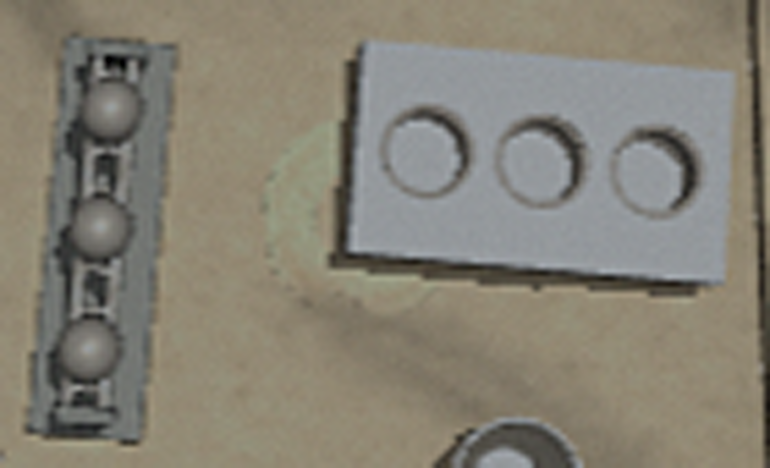

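View pics/c2.png

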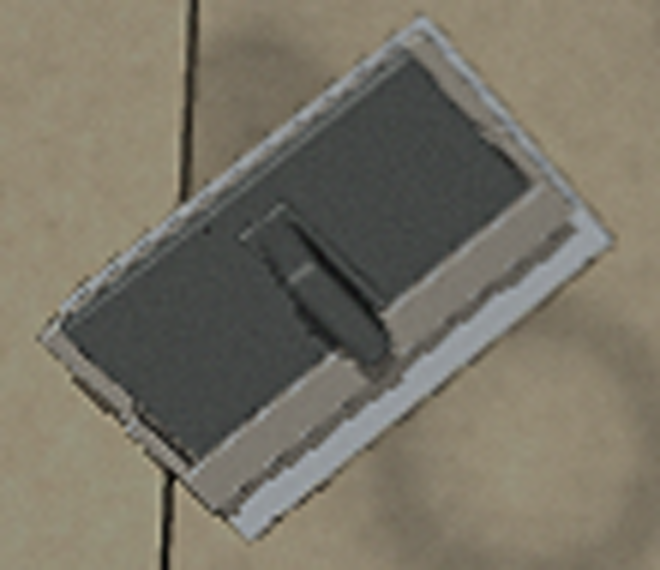

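```bash
cat > h.py <<'E'
import numpy as np, cv2
def cal(c="top"):
    d=np.load(f"{c}.npz"); return d["K"],d["D"],d["E"]
def ray(px,z,c="top"):
    K,D,E=cal(c); R,t=E[:3,:3],E[:3,3]
    u=cv2.undistortPoints(np.array(px,float).reshape(-1,1,2),K,D).reshape(-1,2)
    d=np.c_[u,np.ones(len(u))]@R; o=-R.T@t
    return o+d*((z-o[2])/d[:,2:3])
def proj(P,c="top"):
    K,D,E=cal(c); return cv2.projectPoints(np.array(P,float).reshape(-1,1,3),cv2.Rodrigues(E[:3,:3])[0],E[:3,3],K,D)[0].reshape(-1,2)
def crop(p,s,o): return (np.array(p,float)+.5)/s-.5+np.array(o)
E
python3 - <<'E'
from h import *
np.set_printoptions(precision=1,suppress=True)
a=lambda p:crop(p,5.5,(285,215)); b=lambda p:crop(p,6,(160,195))
print("balls",ray(a([(111,108),(101,228),(90,349)]),50))
C=ray(a([(362,40),(736,72),(722,283),(348,252)]),30);print("block",C,C.mean(0),np.linalg.norm(C[1]-C[0]),np.linalg.norm(C[2]-C[1]))
print("yawblk",[np.degrees(np.arctan2(*(-(v[0]),v[1]))) for v in (C[0]-C[1],C[3]-C[2])])
print("wells",ray(a([(425,151),(540,160),(655,172)]),30))
L=ray(b([(415,52),(62,325)]),81.1);print("lidtop",L,L.mean(0),np.linalg.norm(L[0]-L[1]),"yaw",np.degrees(np.arctan2(-(L[1]-L[0])[0],(L[1]-L[0])[1])))
F=ray(b([(612,240),(250,540)]),2);print("front",F,F.mean(0),np.linalg.norm(F[0]-F[1]),"yaw",np.degrees(np.arctan2(-(F[1]-F[0])[0],(F[1]-F[0])[1])))
T=ray(b([(425,15),(45,335)]),80);print("back",T,T.mean(0),np.linalg.norm(T[0]-T[1]),"yaw",np.degrees(np.arctan2(-(T[1]-T[0])[0],(T[1]-T[0])[1])))
from workcell import arm
# ball silhouettes
for c in ["top","scene"]:
  arm.grab_frame(c)
  for r in arm.silhouettes(c,"ball_1_center")[:5]:
    m=r["region"]; n,l,s,ce=cv2.connectedComponentsWithStats(m.astype("uint8"))
    print(c,round(r["score"],2),s[1:,4],ce[1:].round(1).tolist(),ray(ce[1:],50,c))
E
```

```text
balls [[534.3 227.5  50. ]
 [494.  230.5  50. ]
 [454.  233.8  50. ]]
block [[560.4 140.6  30. ]
 [549.8   9.9  30. ]
 [476.8  17.3  30. ]
 [487.1 146.1  30. ]] [518.5  78.5  30. ] 131.11236713832412 73.3296477794755
yawblk [np.float64(-4.650913393076831), np.float64(-4.545696938091693)]
wells [[521.8 119.1  30. ]
 [518.8  79.2  30. ]
 [514.8  39.3  30. ]]
lidtop [[586.6 364.3  81.1]
 [504.8 463.9  81.1]] [545.7 414.1  81.1] 128.87006940525643 yaw 39.41006597813568
front [[538.3 312.5   2. ]
 [442.4 424.6   2. ]] [490.3 368.6   2. ] 147.4860092115254 yaw 40.55683396023566
back [[598.1 361.9  80. ]
 [501.9 468.9  80. ]] [550.  415.4  80. ] 143.8797117276703 yaw 41.949047014619595
```

Call:
{"method": "step_arm", "body": {"motion": [[[200, 400, 30], [0, 0, 80], 0.6], [[200, 400, 30], [0, 0, 80], 0.6], [[200, 400, 30], [0, 0, 80], 0.6], [[200, 400, 30], [0, 0, 80], 0.6], [[200, 400, 30], [0, 0, 80], 0.6], [[200, 400, 30], [0, 0, 80], 0.6], [[200, 400, 30], [0, 0, 80], 0.6], [[200, 400, 30], [0, 0, 80], 0.6], [[200, 400, 30], [0, 0, 80], 0.6], [[200, 400, 30], [0, 0, 80], 0.6], [[200, 400, 30], [0, 0, 80], 0.6], [[200, 400, 30], [0, 0, 80], 0.6], [[383, 782, -50], [0, 0, 160.2], 0.6], [[383, 782, -50], [0, 0, 160.2], 0.6], [[383, 782, -50], [0, 0, 160.2], 0.6], [[383, 782, -50], [0, 0, 160.2], 0.6], [[383, 782, -50], [0, 0, 160.2], 0.6], [[383, 782, -50], [0, 0, 160.2], 0.6], [[383, 782, -50], [0, 0, 160.2], 0.6], [[383, 782, -50], [0, 0, 160.2], 0.6]]}}

```text
time: 3.27
tcp_pos: [493.8, 142.1, 199.1]
ee_rot: [0.0, 0.234, 0.972, -0.0]
force: [1.1, 0.3, 0.3]
grip_width: 0.599
grip_force: 0.0
```

Call:
{"method": "step_arm", "body": {"motion": [[[40.5, 85.4, -80], [0, 0, 22.6], 0.6], [[40.5, 85.4, -80], [0, 0, 22.6], 0.6], [[40.5, 85.4, -80], [0, 0, 22.6], 0.6], [[40.5, 85.4, -80], [0, 0, 22.6], 0.6], [[40.5, 85.4, -80], [0, 0, 22.6], 0.6], [[40.5, 85.4, -80], [0, 0, 22.6], 0.6]]}}

```text
time: 3.77
tcp_pos: [533.7, 225.4, 119.6]
ee_rot: [-0.0, 0.043, 0.999, -0.0]
force: [0.3, 0.6, -0.4]
grip_width: 0.604
grip_force: 0.0
```

Run:
```python
from workcell import arm
import cv2,numpy as np
from h import *
f=arm.grab_frame("scene");im=f["image"]
cv2.imwrite("pics/s1.png",cv2.resize(im[100:290,260:440],None,fx=3.1,fy=3.1,interpolation=cv2.INTER_CUBIC))
o=arm.get_obs();q=o["ee_rot"];print(o["time"],o["tcp_pos"].round(1),q.round(4),np.degrees(2*np.arctan2(q[2],q[1]))-90,o["joint_positions"].round(2))
```

```text
3.8167 [534.  225.1 120.4] [6.000e-04 4.310e-02 9.991e-01 1.000e-04] 85.05794187116825 [ 0.38  0.42  1.72 -0.    1.01 -1.1 ]
```

View pics/s1.png

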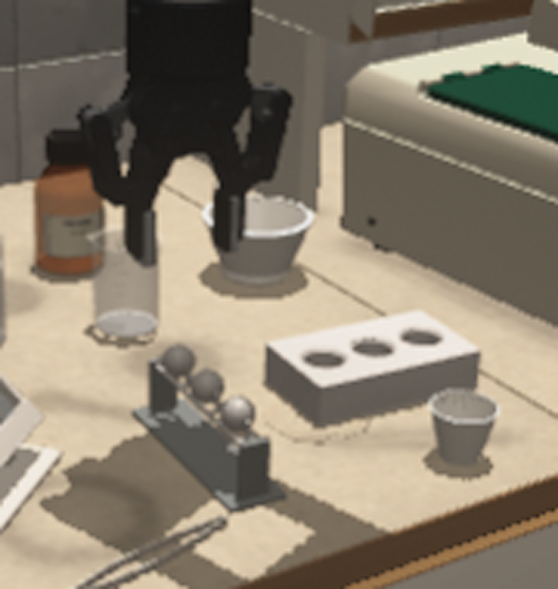

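Run:
```python
from h import *
np.set_printoptions(precision=1,suppress=True)
p=crop([(178,360),(207,384),(238,412)],3.1,(260,100))
print(ray(p,50,"scene"))
print(proj([(534.3,227.5,50),(494,230.5,50),(454,233.8,50)],"scene"),p)
w=crop([(324,359),(373,347),(421,337)],3.1,(260,100)); print(ray(w,30,"scene"))
print(proj([(534,225,120)],"scene"), (proj([(534,225,125)],"scene")-[260,100])*3.1)
```

```text
[[532.5 229.8  50. ]
 [494.5 231.6  50. ]
 [453.8 235.   50. ]]
[[317.6 215.2]
 [327.  223.5]
 [336.9 232.4]] [[317.1 215.8]
 [326.4 223.5]
 [336.4 232.6]]
[[518.4 121.4  30. ]
 [516.5  80.7  30. ]
 [512.4  41.3  30. ]]
[[319.3 183.1]] [[184.  250.3]]
```

Call:
{"method": "step_arm", "body": {"motion": [[[0, 3.2, -40], [0, 0, 0.4], 0.6], [[0, 3.2, -70], [0, 0, 0.4], 0.6], [[0, 3.2, -81.5], [0, 0, 0.4], 0.6], [[0, 3.2, -81.5], [0, 0, 0.4], 0.6], [[0, 3.2, -81.5], [0, 0, 0.4], 0.6]], "newtons": 30}}

```text
time: 4.23
tcp_pos: [534.2, 228.4, 39.2]
ee_rot: [0.001, 0.04, 0.999, 0.0]
force: [0.7, 0.5, 0.4]
grip_width: 0.599
grip_force: 0.0
```

Spot on. Close.

Call:
{"method": "step_arm", "body": {"motion": [[[0, 0, 0], [0, 0, 0], 0.1], [[0, 0, 0], [0, 0, 0], 0.1], [[0, 0, 0], [0, 0, 0], 0.1], [[0, 0, 0], [0, 0, 0], 0.1], [[0, 0, 0], [0, 0, 0], 0.1], [[0, 0, 0], [0, 0, 0], 0.1]]}}

```text
time: 4.73
tcp_pos: [534.7, 229.0, 40.0]
ee_rot: [0.002, 0.038, 0.999, 0.0]
force: [-0.8, -3.2, 6.4]
grip_width: 0.231
grip_force: 29.1
```

Call:
{"method": "step_arm", "body": {"motion": [[[0, 0, 20], [0, 0, 0], 0.1], [[0, 0, 50], [0, 0, 0], 0.1], [[-6, -35, 50], [0, 0, 0], 0.1], [[-10, -70, 50], [0, 0, 0], 0.1], [[-13, -109, 50], [0, 0, 0], 0.1], [[-13, -109, 40], [0, 0, 0], 0.1], [[-13, -109, 30], [0, 0, 0], 0.1], [[-13, -109, 30], [0, 0, 0], 0.1]]}}

```text
time: 5.4
tcp_pos: [519.6, 120.3, 66.5]
ee_rot: [-0.001, 0.039, 0.999, -0.0]
force: [-0.2, 0.5, -0.1]
grip_width: 0.228
grip_force: 29.8
```

Run:
```python
from workcell import arm
import cv2,numpy as np
f=arm.grab_frame("scene");im=f["image"]
cv2.imwrite("pics/s2.png",cv2.resize(im[130:270,290:440],None,fx=4,fy=4,interpolation=cv2.INTER_CUBIC))
o=arm.get_obs();q=o["ee_rot"];print(o["time"],o["tcp_pos"].round(1),o["grip_width"],o["grip_force"],o["force"],np.degrees(2*np.arctan2(q[2],q[1]))-90)
```

```text
5.45 [520.  120.9  67.1] 0.2298377531069704 29.811650812625885 [ 0.06693805 -0.15102268 -0.00720164] 85.58996816872639
```

View pics/s2.png

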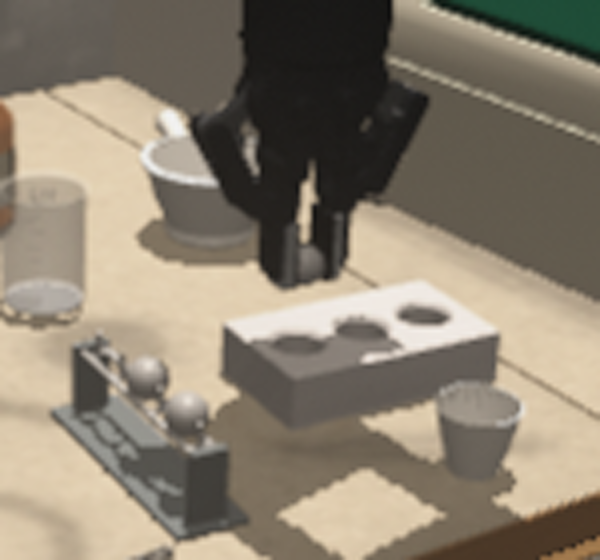

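Run:
```python
from h import *
p=crop([(311,262)],4,(290,130))
for z in (74,76,78,80): print(ray(p,z,"scene").round(1))
```

```text
[[521.8 113.5  74. ]]
[[518.3 116.2  76. ]]
[[514.8 119.   78. ]]
[[511.2 121.7  80. ]]
```

Call:
{"method": "step_arm", "body": {"motion": [[[1, -1, -20], [0, 0, 0], 0.1], [[1, -1, -30], [0, 0, 0], 0.1], [[1, -1, -34], [0, 0, 0], 0.1], [[1, -1, -34], [0, 0, 0], 0.1]]}}

```text
time: 5.78
tcp_pos: [520.8, 120.0, 32.9]
ee_rot: [-0.001, 0.038, 0.999, -0.0]
force: [-0.2, -0.5, 0.3]
grip_width: 0.231
grip_force: 29.8
```

Call:
{"method": "step_arm", "body": {"motion": [[[0, -0.5, -2], [0, 0, 0], 0.1], [[0, -0.5, -4], [0, 0, 0], 0.1], [[0, -0.5, -4], [0, 0, 0], 0.1]]}}

```text
time: 6.03
tcp_pos: [522.0, 119.1, 30.4]
ee_rot: [0.001, 0.038, 0.999, 0.0]
force: [0.7, 0.0, -0.4]
grip_width: 0.225
grip_force: 29.9
```

Low enough with no contact; release.

Call:
{"method": "step_arm", "body": {"motion": [[[-0.5, 0, 0], [0, 0, 0], 0.37], [[-0.5, 0, 0], [0, 0, 0], 0.37], [[-0.5, 0, 0], [0, 0, 0], 0.37], [[-0.5, 0, 0], [0, 0, 0], 0.37], [[-0.5, 0, 30], [0, 0, 0], 0.37], [[-0.5, 0, 60], [0, 0, 0], 0.5], [[-10, 40, 80], [0, 0, 0], 0.6], [[-27.5, 111.5, 80], [0, 0, 0], 0.6], [[-27.5, 111.5, 80], [0, 0, 0], 0.6], [[-27.5, 111.5, 80], [0, 0, 0], 0.6]]}}

```text
time: 6.87
tcp_pos: [493.3, 235.4, 110.9]
ee_rot: [0.001, 0.036, 0.999, 0.002]
force: [0.6, 0.2, 0.2]
grip_width: 0.599
grip_force: 0.0
```

```bash
cat >> h.py <<'E'
def look(name,box,s):
    from workcell import arm
    f=arm.grab_frame("scene");x0,x1,y0,y1=box
    cv2.imwrite(f"pics/{name}.png",cv2.resize(f["image"][y0:y1,x0:x1],None,fx=s,fy=s,interpolation=cv2.INTER_CUBIC))
    o=arm.get_obs();q=o["ee_rot"];print(o["time"],o["tcp_pos"].round(1),o["grip_width"],np.degrees(2*np.arctan2(q[2],q[1]))-90)
E
python3 -c "
from h import *
look('s3',(290,440,130,270),4)"
```

```text
6.9167 [493.5 232.9 110.4] 0.6025566969040035 85.83306764922995
```

View pics/s3.png

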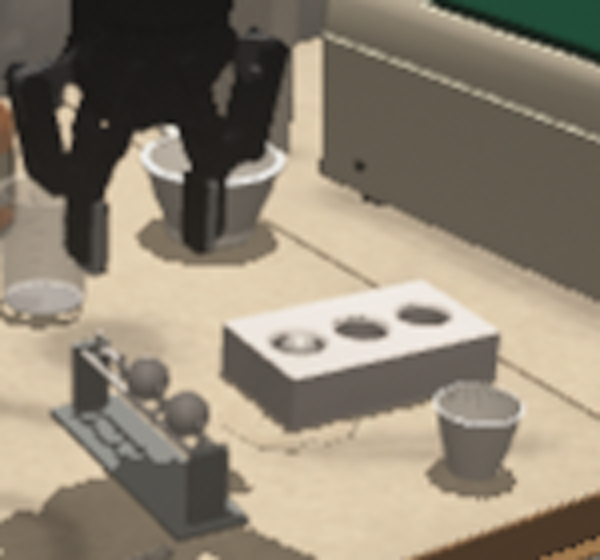

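Call:
{"method": "step_arm", "body": {"motion": [[[0, 0, -40], [0, 0, 0], 0.6], [[0, 0, -60], [0, 0, 0], 0.6], [[0, 0, -71], [0, 0, 0], 0.6], [[0, 0, -71], [0, 0, 0], 0.6], [[0, 0, -71], [0, 0, 0], 0.6]]}}

```text
time: 7.33
tcp_pos: [494.0, 229.4, 38.5]
ee_rot: [-0.001, 0.039, 0.999, -0.0]
force: [-0.2, 0.6, -0.3]
grip_width: 0.601
grip_force: 0.0
```

Call:
{"method": "step_arm", "body": {"motion": [[[0, 1, 0.5], [0, 0, 0], 0.1], [[0, 1, 0.5], [0, 0, 0], 0.1], [[0, 1, 0.5], [0, 0, 0], 0.1], [[0, 1, 0.5], [0, 0, 0], 0.1], [[0, 1, 0.5], [0, 0, 0], 0.1], [[0, 1, 0.5], [0, 0, 0], 0.1]]}}

```text
time: 7.83
tcp_pos: [495.1, 231.7, 40.6]
ee_rot: [0.001, 0.038, 0.999, 0.001]
force: [0.3, -0.5, 5.8]
grip_width: 0.237
grip_force: 29.4
```

Call:
{"method": "step_arm", "body": {"motion": [[[0, 0, 20], [0, 0, 0], 0.1], [[0, 0, 50], [0, 0, 0], 0.1], [[6, -38, 50], [0, 0, 0], 0.1], [[12, -76, 50], [0, 0, 0], 0.1], [[18, -114, 50], [0, 0, 0], 0.1], [[23.5, -151.5, 50], [0, 0, 0], 0.1], [[23.5, -151.5, 50], [0, 0, 0], 0.1], [[23.5, -151.5, 20], [0, 0, 0], 0.1], [[23.5, -151.5, 0], [0, 0, 0], 0.1], [[23.5, -151.5, -4], [0, 0, 0], 0.1], [[23.5, -151.5, -4], [0, 0, 0], 0.1]]}}

```text
time: 8.75
tcp_pos: [516.2, 79.9, 34.1]
ee_rot: [-0.002, 0.038, 0.999, -0.0]
force: [0.2, -0.3, -0.2]
grip_width: 0.228
grip_force: 29.8
```

Call:
{"method": "step_arm", "body": {"motion": [[[1, -0.3, -2], [0, 0, 0], 0.1], [[1, -0.3, -4], [0, 0, 0], 0.1], [[1, -0.3, -4], [0, 0, 0], 0.1], [[1, -0.3, -4], [0, 0, 0], 0.1]]}}

```text
time: 9.08
tcp_pos: [519.1, 79.8, 32.2]
ee_rot: [0.001, 0.038, 0.999, 0.0]
force: [-0.4, -0.6, -0.7]
grip_width: 0.231
grip_force: 29.8
```

Call:
{"method": "step_arm", "body": {"motion": [[[0, 0, -1], [0, 0, 0], 0.37], [[0, 0, -1], [0, 0, 0], 0.37], [[0, 0, -1], [0, 0, 0], 0.37], [[0, 0, -1], [0, 0, 0], 0.37], [[0, 0, 30], [0, 0, 0], 0.37], [[0, 0, 60], [0, 0, 0], 0.4], [[-20, 40, 80], [0, 0, 0], 0.6], [[-64, 154.5, 80], [0, 0, 0], 0.6], [[-64, 154.5, 80], [0, 0, 0], 0.6], [[-64, 154.5, 80], [0, 0, 0], 0.6], [[-64, 154.5, 80], [0, 0, 0], 0.6], [[-64, 154.5, 80], [0, 0, 0], 0.6], [[-64, 154.5, 40], [0, 0, 0], 0.6], [[-64, 154.5, 20], [0, 0, 0], 0.6], [[-64, 154.5, 8], [0, 0, 0], 0.6], [[-64, 154.5, 8], [0, 0, 0], 0.6], [[-64, 154.5, 8], [0, 0, 0], 0.6]]}}

```text
time: 10.5
tcp_pos: [454.9, 232.8, 39.1]
ee_rot: [-0.001, 0.039, 0.999, -0.0]
force: [0.4, 0.3, 0.0]
grip_width: 0.597
grip_force: 0.0
```

Call:
{"method": "step_arm", "body": {"motion": [[[-0.5, 1, 0], [0, 0, 0], 0.1], [[-0.5, 1, 0], [0, 0, 0], 0.1], [[-0.5, 1, 0], [0, 0, 0], 0.1], [[-0.5, 1, 0], [0, 0, 0], 0.1], [[-0.5, 1, 0], [0, 0, 0], 0.1], [[-0.5, 1, 0], [0, 0, 0], 0.1]]}}

```text
time: 11.0
tcp_pos: [455.0, 235.2, 40.4]
ee_rot: [0.001, 0.038, 0.999, 0.0]
force: [1.3, -0.9, 6.2]
grip_width: 0.233
grip_force: 29.4
```

Call:
{"method": "step_arm", "body": {"motion": [[[0, 0, 20], [0, 0, 0], 0.1], [[0, 0, 50], [0, 0, 0], 0.1], [[60, -194.6, 50], [0, 0, 0], 0.1], [[60, -194.6, 50], [0, 0, 0], 0.1], [[60, -194.6, 50], [0, 0, 0], 0.1], [[60, -194.6, 50], [0, 0, 0], 0.1], [[60, -194.6, 50], [0, 0, 0], 0.1], [[60, -194.6, 50], [0, 0, 0], 0.1], [[60, -194.6, 50], [0, 0, 0], 0.1], [[60, -194.6, 20], [0, 0, 0], 0.1], [[60, -194.6, 0], [0, 0, 0], 0.1], [[60, -194.6, -4], [0, 0, 0], 0.1], [[60, -194.6, -7], [0, 0, 0], 0.1], [[60, -194.6, -7], [0, 0, 0], 0.1], [[60, -194.6, -7], [0, 0, 0], 0.1]]}}

```text
time: 12.25
tcp_pos: [514.7, 41.2, 33.3]
ee_rot: [0.001, 0.038, 0.999, 0.0]
force: [-0.2, 1.5, -1.3]
grip_width: 0.232
grip_force: 29.7
```

Call:
{"method": "step_arm", "body": {"motion": [[[0, -0.7, -1.5], [0, 0, 0], 0.1], [[0, -0.7, -1.5], [0, 0, 0], 0.1], [[0, -0.7, -1.5], [0, 0, 0], 0.37], [[0, -0.7, -1.5], [0, 0, 0], 0.37], [[0, -0.7, -1.5], [0, 0, 0], 0.37], [[0, -0.7, -1.5], [0, 0, 0], 0.37], [[0, 0, 30], [0, 0, 0], 0.37], [[0, 0, 70], [0, 0, 0], 0.37], [[0, 0, 110], [0, 0, 0], 0.37], [[-40, 30, 140], [0, 0, 0], 0.4], [[-80, 60, 160], [0, 0, 0], 0.5], [[-110, 90, 160], [0, 0, 0], 0.5], [[-110, 130, 160], [0, 0, 0], 0.5], [[-110, 160, 160], [0, 0, 0], 0.5], [[-110, 160, 160], [0, 0, 0], 0.5]]}}

```text
time: 13.5
tcp_pos: [403.1, 205.0, 193.5]
ee_rot: [0.001, 0.036, 0.999, 0.002]
force: [1.2, 0.3, -0.4]
grip_width: 0.5
grip_force: 0.0
```

Run:
```python
from h import *
look('s4',(190,440,120,300),3.1)
from workcell import arm
np.set_printoptions(precision=1,suppress=True)
arm.grab_frame("top")
for c in ["top","scene"]:
  print(c,[(round(d["score"],2),d["xyz"].round() if hasattr(d["xyz"],'round') else d["xyz"]) for d in arm.landmark_of(c,"ball_1_center")])
  print([d["xyz"] for d in arm.landmark_of(c,"lid")][:1])
print(arm.get_obs()["joint_positions"])
```

```text
13.55 [403.6 204.  193.1] 0.497057027404992 85.85713496683937
top [(0.54, [514.5, 40.0, 24.8])]
[]
scene [(0.52, [511.1, 38.2, 24.9])]
[[531.6, 397.3, 51.6]]
[ 0.4  0.2  1.9 -0.   1.1 -1.1]
```

View pics/s4.png

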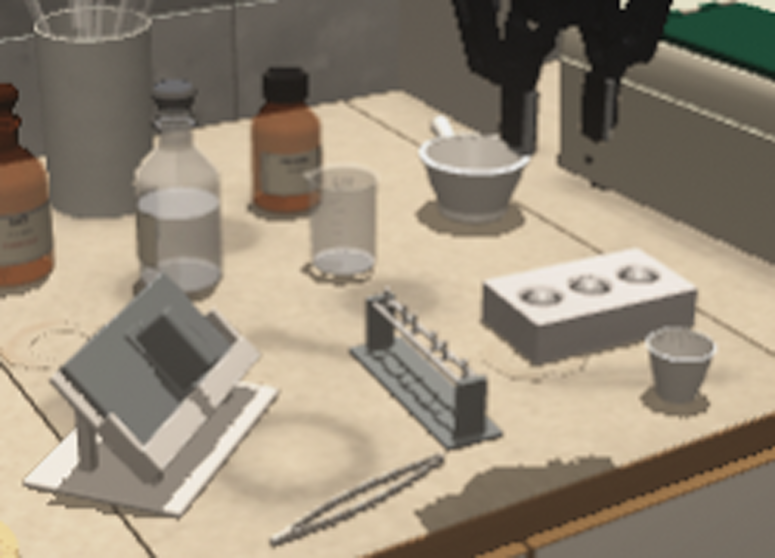

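Run:
```python
from workcell import arm
import numpy as np
from scipy.spatial.transform import Rotation as R
q=arm.get_obs()["ee_rot"]; R0=R.from_quat([q[1],q[2],q[3],q[0]])
# ideal vertical with y at 85.5
yaw=np.radians(40.5)
def fr(z,y): z=np.array(z,float);y=np.array(y,float);return R.from_matrix(np.c_[np.cross(y,z),y,z])
ex=np.array([np.cos(yaw),np.sin(yaw),0]);n=(-ex+[0,0,1])/2**.5
G=fr(-n,[-np.sin(yaw),np.cos(yaw),0])
b=np.radians(-4.55);V=fr([0,0,-1],[-np.sin(b),np.cos(b),0])
print("to grip",np.degrees((G*R0.inv()).as_rotvec()).round(2),"from ideal",np.degrees((G*V.inv()).as_rotvec()).round(2),"back",np.degrees((V*G.inv()).as_rotvec()).round(2))
L=np.array([529,399.7,50]);print(n.round(3),(L+10*n).round(1),(L+100*n).round(1))
```

```text
to grip [ 14.31 -43.9   42.64] from ideal [ 14.24 -43.88  42.66] back [-14.24  43.88 -42.66]
[-0.538 -0.459  0.707] [523.6 395.1  57.1] [475.2 353.8 120.7]
```

Call:
{"method": "step_arm", "body": {"motion": [[[30, 80, 10], [14.3, -43.9, 42.65], 0.45], [[30, 80, 10], [14.3, -43.9, 42.65], 0.45], [[30, 80, 10], [14.3, -43.9, 42.65], 0.45], [[72, 151, -30], [14.3, -43.9, 42.65], 0.45], [[72, 151, -30], [14.3, -43.9, 42.65], 0.45], [[72, 151, -30], [14.3, -43.9, 42.65], 0.45], [[72, 151, -30], [14.3, -43.9, 42.65], 0.45], [[72, 151, -30], [14.3, -43.9, 42.65], 0.45], [[72, 151, -30], [14.3, -43.9, 42.65], 0.45], [[72, 151, -72], [14.3, -43.9, 42.65], 0.45], [[72, 151, -72], [14.3, -43.9, 42.65], 0.45], [[72, 151, -72], [14.3, -43.9, 42.65], 0.45], [[72, 151, -72], [14.3, -43.9, 42.65], 0.45]]}}

```text
time: 14.88
tcp_pos: [477.0, 362.5, 157.9]
ee_rot: [0.334, -0.316, 0.881, 0.113]
force: [0.3, 0.3, -0.3]
grip_width: 0.455
grip_force: 0.0
```

Run:
```python
from h import *
look('s5',(190,440,120,300),3.1)
from workcell import arm
from scipy.spatial.transform import Rotation as R
o=arm.get_obs();q=o["ee_rot"];M=R.from_quat([q[1],q[2],q[3],q[0]]).as_matrix();print(M.round(3))
print(o["joint_positions"].round(2), "TCP px crop",((proj([o["tcp_pos"]],"scene")-[190,120])*3.1).round())
yaw=np.radians(40.5);ex=np.array([np.cos(yaw),np.sin(yaw),0]);ey=np.array([-ex[1],ex[0],0]);x=(ex+[0,0,1])/2**.5;n=(-ex+[0,0,1])/2**.5
L=np.array([529,399.7,50])
P=[L+a*x+b*ey+c*n for a,b,c in [(38,65,6),(38,-65,6),(22,6,37),(22,-6,37),(-22,6,37),(-22,-6,37)]]
print(((proj(P,"scene")-[190,120])*3.1).round())
```

```text
14.9333 [476.1 362.5 157.3] 0.4505590906038204 128.93928214036015
[[-0.584 -0.627  0.516]
 [-0.474  0.779  0.41 ]
 [-0.659 -0.005 -0.752]]
[ 0.61  0.21  2.18  0.93  0.05 -2.55] TCP px crop [[246. 216.]]
[[ 64. 360.]
 [165. 266.]
 [163. 307.]
 [172. 298.]
 [214. 363.]
 [222. 353.]]
```

View pics/s5.png

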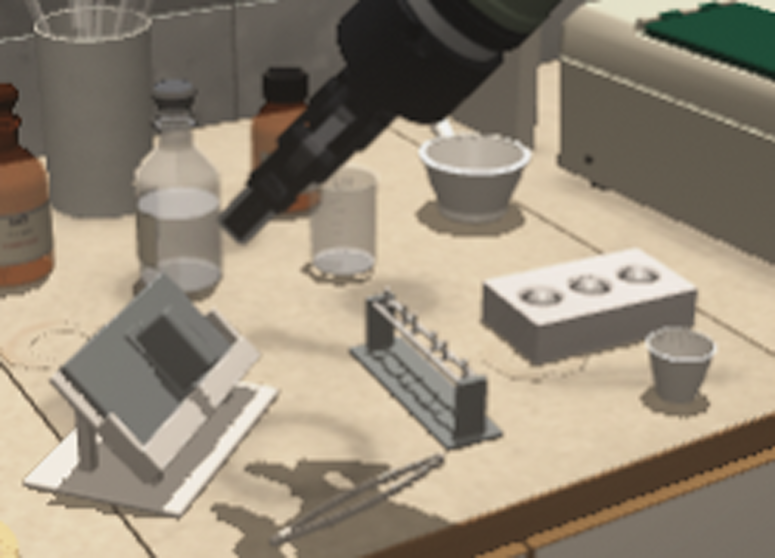

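Run:
```python
from h import *
from workcell import arm
def corners(L,yaw):
    yaw=np.radians(yaw);ex=np.array([np.cos(yaw),np.sin(yaw),0]);ey=np.array([-ex[1],ex[0],0]);x=(ex+[0,0,1])/2**.5;n=(-ex+[0,0,1])/2**.5
    f=lambda l:[np.array(L)+a*x+b*ey+c*n for a,b,c in l]
    pl=f([(a,b,6) for a,b in [(38,65),(38,-65),(-38,-65),(-38,65)]])+f([(a,b,0) for a,b in [(38,65),(38,-65),(-38,-65),(-38,65)]])
    rb=f([(a,b,c) for c in (6,37) for a,b in [(22,6),(22,-6),(-22,-6),(-22,6)]])
    return np.array(pl),np.array(rb)
pl,rb=corners((529,399.7,50),40.5)
c=lambda P:((proj(P,"scene")-[190,120])*3.1).round().astype(int).tolist()
print("plate",c(pl[:4]),c(pl[4:]),"rib base",c(rb[:4]),"top",c(rb[4:]))
print("campos",[(-np.array(cal(k)[2])[:3,:3].T@cal(k)[2][:3,3]).round() for k in("top","scene")])
# silhouette fit over both cameras
from scipy.optimize import minimize
ms={}
for k in ("top","scene"):
    f=arm.grab_frame(k); r=arm.silhouettes(k,"lid"); print(k,[(round(d["score"],2),int(d["region"].sum())) for d in r])
    if r: ms[k]=r[0]["region"]; np.save(k+"_lid.npy",r[0]["region"])
def cost(v,pr=False):
    t=0
    pl,rb=corners((v[0],v[1],50),v[2])
    for k,m in ms.items():
        im=np.zeros((1600,2560),np.uint8)
        for P in (pl,rb):
            cv2.fillConvexPoly(im,cv2.convexHull(((proj(P,k)+.5)*4).astype(np.int32)),1)
        s=cv2.resize(im.astype(np.float32),(640,400),interpolation=cv2.INTER_AREA)
        t+=np.abs(s-m).sum()
        if pr: print(k,np.abs(s-m).sum(),s.sum(),m.sum())
    return t
r=minimize(cost,[529,399.7,40.5],method="Nelder-Mead",options=dict(initial_simplex=[[529,399.7,40.5],[535,399.7,40.5],[529,406,40.5],[529,399.7,45]]))
print(r.x,r.fun);cost(r.x,True)
```

```text
plate [[64, 360], [165, 266], [246, 355], [156, 459]] [[58, 365], [159, 271], [240, 360], [149, 464]] rib base [[131, 334], [140, 326], [190, 380], [181, 389]] top [[163, 307], [172, 298], [222, 353], [214, 363]]
campos [array([445., 215., 911.]), array([-258.,  722.,  515.])]
top [(0.56, 2363)]
scene [(0.59, 1594)]
[528.74086085 401.50553202  41.23568004] 744.5625
top 367.9375 2714.9375 2363
scene 376.625 1945.375 1594
```

```bash
cat > g.py <<'E'
from workcell import arm
import numpy as np
from scipy.spatial.transform import Rotation as R
yaw=np.radians(40.9)
def fr(z,y): z=np.array(z,float);y=np.array(y,float);return R.from_matrix(np.c_[np.cross(y,z),y,z])
ex=np.array([np.cos(yaw),np.sin(yaw),0]);ey=np.array([-ex[1],ex[0],0])
T=np.radians(22);t=np.sin(T)*ex-np.cos(T)*np.array([0,0,1]);G=fr(t,ey)
tcp=np.array([519.7,392.7,55.7])
o=arm.get_obs();q=o["ee_rot"];R0=R.from_quat([q[1],q[2],q[3],q[0]])
def rel(Gt,p): print("shift",(p-o["tcp_pos"]).round(1),"turn",np.degrees((Gt*R0.inv()).as_rotvec()).round(2),"now",o["tcp_pos"].round(1),o["joint_positions"].round(2))
E
python3 -c "
from g import *
rel(G,tcp-90*t)
rel(G,tcp)"
```

```text
shift [ 17.5   7.  -19.5] turn [-11.71  15.46   1.01] now [476.7 363.7 158.6] [ 0.61  0.21  2.18  0.91  0.05 -2.56]
shift [  43.    29.  -102.9] turn [-11.71  15.46   1.01] now [476.7 363.7 158.6] [ 0.61  0.21  2.18  0.91  0.05 -2.56]
```

Call:
{"method": "step_arm", "body": {"motion": [[[0, 0, 0], [-6, 8, 0.5], 0.45], [[0, 0, 0], [-11.7, 15.5, 1], 0.45], [[0, 0, 0], [-11.7, 15.5, 1], 0.45], [[0, 0, 0], [-11.7, 15.5, 1], 0.45], [[0, 0, 0], [-11.7, 15.5, 1], 0.45], [[0, 0, 0], [-11.7, 15.5, 1], 0.45]]}}

```text
time: 15.63
tcp_pos: [480.6, 366.5, 161.8]
ee_rot: [0.182, -0.343, 0.919, 0.067]
force: [1.4, 1.2, 0.2]
grip_width: 0.45
grip_force: 0.0
```

```bash
python3 -c "
from g import *
rel(G,tcp-90*t)
rel(G,tcp)"
```

```text
shift [ 13.6   4.1 -22.7] turn [-0.14  0.29  0.03] now [480.6 366.5 161.8] [ 0.61  0.26  1.91  0.07  0.59 -1.72]
shift [  39.1   26.2 -106.1] turn [-0.14  0.29  0.03] now [480.6 366.5 161.8] [ 0.61  0.26  1.91  0.07  0.59 -1.72]
```

Call:
{"method": "step_arm", "body": {"motion": [[[13.6, 4.1, -22.7], [0, 0, 0], 0.45], [[13.6, 4.1, -22.7], [0, 0, 0], 0.45], [[24, 13, -56], [0, 0, 0], 0.45], [[32, 20, -83], [0, 0, 0], 0.45], [[32, 20, -83], [0, 0, 0], 0.45], [[32, 20, -83], [0, 0, 0], 0.45], [[32, 20, -83], [0, 0, 0], 0.45]], "newtons": 60}}

```text
time: 16.22
tcp_pos: [507.8, 384.2, 76.5]
ee_rot: [0.179, -0.342, 0.92, 0.068]
force: [-0.9, -0.4, 0.5]
grip_width: 0.448
grip_force: 0.0
```

```bash
python3 -c "
from g import *
from h import look
rel(G,tcp)
look('s6',(190,330,150,290),5)
import cv2,h
im=cv2.imread('pics/s6.png')
im2=arm.grab_frame('top')['image'][190:300,150:290]
cv2.imwrite('pics/s6.png',np.vstack([cv2.resize(im,(500,500))[90:390],cv2.resize(im2,(500,290),interpolation=cv2.INTER_CUBIC) if 0 else cv2.resize(im2,None,fx=500/140,fy=500/140,interpolation=cv2.INTER_CUBIC)[:290]]))
"
```

```text
shift [ 11.9   8.5 -20.8] turn [-0.14 -0.05  0.11] now [507.8 384.2  76.5] [ 0.61  0.41  1.93  0.1   0.41 -1.76]
16.2667 [508.2 384.5  77.3] 0.4472324772737552 130.76146589044964
```

View pics/s6.png

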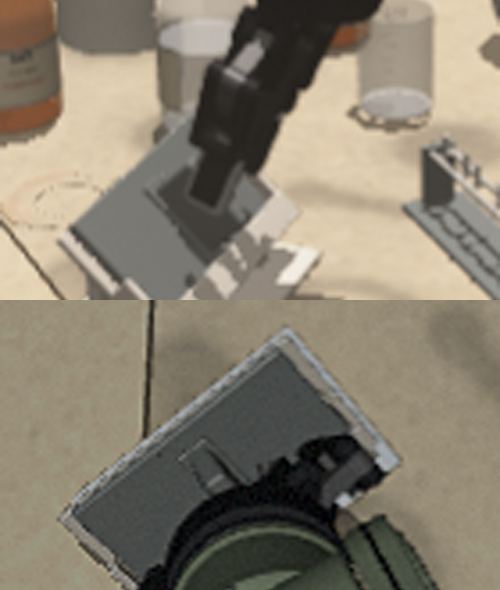

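Call:
{"method": "step_arm", "body": {"motion": [[[6, 4, -10], [0, 0, 0], 0.45], [[9, 6, -16], [0, 0, 0], 0.45], [[11.5, 8.2, -20.5], [0, 0, 0], 0.45], [[11.5, 8.2, -20.5], [0, 0, 0], 0.45]]}}

```text
time: 16.65
tcp_pos: [519.6, 392.7, 53.8]
ee_rot: [0.178, -0.342, 0.92, 0.067]
force: [-0.3, -0.4, 0.0]
grip_width: 0.45
grip_force: 0.0
```

Call:
{"method": "step_arm", "body": {"motion": [[[-0.5, -0.5, 2], [0, 0, 0], 0.3], [[-0.5, -0.5, 2], [0, 0, 0], 0.2], [[-0.5, -0.5, 2], [0, 0, 0], 0.05], [[-0.5, -0.5, 2], [0, 0, 0], 0.05], [[-0.5, -0.5, 2], [0, 0, 0], 0.05], [[-0.5, -0.5, 2], [0, 0, 0], 0.05], [[-0.5, -0.5, 2], [0, 0, 0], 0.05]]}}

```text
time: 17.23
tcp_pos: [518.8, 392.3, 57.5]
ee_rot: [0.178, -0.342, 0.92, 0.068]
force: [-3.6, 1.4, 4.3]
grip_width: 0.13
grip_force: 59.5
```

Call:
{"method": "step_arm", "body": {"motion": [[[2.5, 2.2, 4], [0, 0, 0], 0.05], [[5, 4.3, 7.2], [0, 0, 0], 0.05], [[8, 6.8, 11], [0, 0, 0], 0.05], [[10.5, 9, 14.5], [0, 0, 0], 0.05], [[13, 11.3, 18], [0, 0, 0], 0.05], [[15.5, 13.5, 21.5], [0, 0, 0], 0.05], [[15.5, 13.5, 21.5], [0, 0, 0], 0.05]]}}

```text
time: 17.82
tcp_pos: [535.7, 406.6, 79.8]
ee_rot: [0.179, -0.342, 0.92, 0.068]
force: [-3.2, 1.0, 1.6]
grip_width: 0.128
grip_force: 59.0
```

Call:
{"method": "step_arm", "body": {"motion": [[[-7, -6, 15], [0, 0, 0], 0.05], [[-16, -14, 40], [0, 0, 0], 0.05], [[-20, -18, 80], [0, 0, 0], 0.05], [[-20, -18, 115], [0, 0, 0], 0.05], [[-20, -18, 120], [0, 0, 0], 0.05], [[-20, -18, 120], [0, 0, 0], 0.05]]}}

```text
time: 18.32
tcp_pos: [516.9, 389.0, 203.3]
ee_rot: [0.183, -0.342, 0.919, 0.069]
force: [0.0, 0.7, -1.9]
grip_width: 0.13
grip_force: 58.8
```

```bash
python3 -c "
from g import *
n=(-ex+[0,0,1])/2**.5
Lid=fr(-n,ey)
b=np.radians(-4.55);V=fr([0,0,-1],[-np.sin(b),np.cos(b),0])
Q=V*Lid.inv()
print(np.degrees(Q.as_rotvec()))
rel(Q*G,np.array([514.1,79.8,144.4])); print(arm.get_obs()['grip_force'],(Q*G).as_matrix()[:,2])
for c in ('scene','top'):
    arm.grab_frame(c); print([(d['score'],d['xyz']) for d in arm.landmark_of(c,'lid')][:2])
"
```

```text
[-14.39506998  43.84732545 -43.04076829]
shift [  -2.8 -309.2  -58.9] turn [-14.57  44.36 -42.85] now [516.9 389.  203.3] [ 0.61  0.28  1.76  0.06  0.71 -1.71]
58.774622082710266 [-0.38949973  0.03099633 -0.92050485]
[]
[(0.75, [525.5, 392.8, 190.6]), (0.25, [518.9, 124.5, 26.7])]
```

Call:
{"method": "step_arm", "body": {"motion": [[[0, -22, 5], [-1.0, 3.2, -3.1], 0.05], [[0, -44, 5], [-2.1, 6.3, -6.1], 0.05], [[0, -66, 5], [-3.1, 9.5, -9.2], 0.05], [[0, -88, 5], [-4.2, 12.7, -12.2], 0.05], [[0, -110, 5], [-5.2, 15.8, -15.3], 0.05], [[0, -132, 5], [-6.2, 19.0, -18.4], 0.05], [[0, -154, 0], [-7.3, 22.2, -21.4], 0.05], [[0, -176, 0], [-8.3, 25.3, -24.5], 0.05], [[0, -198, -5], [-9.4, 28.5, -27.5], 0.05], [[0, -220, -10], [-10.4, 31.7, -30.6], 0.05], [[-1, -242, -15], [-11.4, 34.9, -33.7], 0.05], [[-2, -264, -20], [-12.5, 38.0, -36.7], 0.05], [[-3, -286, -30], [-13.5, 41.2, -39.8], 0.05], [[-3, -300, -45], [-14.6, 44.4, -42.8], 0.05], [[-3, -309, -55], [-14.6, 44.4, -42.8], 0.05], [[-3, -309, -59], [-14.6, 44.4, -42.8], 0.05], [[-3, -309, -59], [-14.6, 44.4, -42.8], 0.05], [[-3, -309, -59], [-14.6, 44.4, -42.8], 0.05]]}}

```text
time: 20.02
tcp_pos: [511.2, 79.5, 139.6]
ee_rot: [-0.204, 0.038, 0.978, 0.009]
force: [0.1, 0.0, -0.5]
grip_width: 0.126
grip_force: 58.8
```

Run:
```python
from g import *
from h import *
n=(-ex+[0,0,1])/2**.5
b=np.radians(-4.55);V=fr([0,0,-1],[-np.sin(b),np.cos(b),0])
rel(V*fr(-n,ey).inv()*G,np.array([514.1,79.8,144.4])); print(o["grip_force"],o["grip_width"],o["time"],o["dq"].round(3))
bx=np.array([np.cos(b),np.sin(b),0]);by=np.array([-bx[1],bx[0],0])
for c in ('scene','top'):
    arm.grab_frame(c); print(c,[(d['score'],d['xyz']) for d in arm.landmark_of(c,'lid')][:2])
    P=np.array([np.array([517.9,79.5,z])+x*bx+y*by for z in(130,136) for x in(-38,38) for y in (-65,65)])
    H=cv2.convexHull(proj(P,c).astype(np.float32)).reshape(-1,2)
    for r in arm.silhouettes(c,'lid')[:1]:
        m=r['region'];s=np.zeros(m.shape,np.uint8);cv2.fillConvexPoly(s,H.round().astype(np.int32),1)
        ys,xs=np.nonzero(m);print(r['score'],"seen",xs.min(),xs.max(),ys.min(),ys.max(),"exp",H.min(0),H.max(0),"in",(m&(s>0)).sum(),"out",(m&(s==0)).sum(),"exp area",s.sum())
```

```text
shift [2.9 0.3 4.8] turn [-0.16 -0.59 -0.04] now [511.2  79.5 139.6] [ 0.09  0.51  1.57  0.07  1.47 -1.42]
58.81786823272705 0.12574389884755444 20.0167 [ 0.011 -0.019 -0.019 -0.004  0.004  0.002]
scene [(0.55, [515.1, 76.5, 126.1])]
0.84 seen 350 417 155 181 exp [346.84213 155.07564] [419.85608 179.26009] in 785 out 130 exp area 1095
top [(0.86, [515.4, 77.1, 122.2]), (0.72, [491.2, 232.7, -0.6])]
0.9 seen 353 430 216 267 exp [351.80875 213.44168] [431.6164  265.10123] in 2147 out 94 exp area 3668
```

Call:
{"method": "step_arm", "body": {"motion": [[[2, 1, 3], [0, 0, 0], 0.05], [[2, 1, 3], [0, 0, 0], 0.05], [[2, 1, 3], [0, 0, 0], 0.05], [[2, 1, 3], [0, 0, 0], 0.05], [[2, 1, 3], [0, 0, 0], 0.05], [[2, 1, 3], [0, 0, 0], 0.05]]}}

```text
time: 20.82
tcp_pos: [513.4, 79.6, 142.4]
ee_rot: [-0.205, 0.039, 0.978, 0.009]
force: [0.5, 0.1, -1.1]
grip_width: 0.129
grip_force: 58.8
```

```bash
python3 -c "
from workcell import arm
o=arm.get_obs();print(o['tcp_pos'],o['grip_force'],o['dq'].round(3))
print(arm.finish_job())"
```

```text
[513.44327559  79.59545491 142.44421213] 58.817169070243835 [-0.002  0.001 -0.001 -0.     0.001 -0.002]
the job is handed in; nothing more can be done
None
```

The job is handed in at about 21 s of the 64 s allowed, though no verdict came back: one ball is in each well, and the lid is held still and about level, centred roughly 10 cm above the block, with no contact noticed with the bystanders.

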